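# Pump a one-hand ratchet clamp onto a block and keep it squeezed

### The arm

A 6-joint arm with a two-finger parallel gripper is mounted at the origin on a cart in front of the work surface, level with it; the furniture and walls round the work are solid. World frame = base frame: x ahead of the robot, y to its left, z up, the work surface at z = 0. Lengths are in m, angles in degrees, forces in N, time in s.
With the tool pointing down it reaches from about 0.375 to 0.9 m from the base axis. Payload 3.1 kg.
Tool frame: the origin (TCP) lies on the centre line of the jaws, within the pads' length; the fingertips stand finger_overhang ahead of it and the grasp point (between the pads) lies 5 mm behind it (finger_overhang is the distance from the TCP to the fingertips, in m); z points along the fingers, y is the line along which they close (so a half turn about z gives the same grasp; the last joint's range is limited). The gripper opens to 87 mm and grips with 3 to 60 N. Pads are 19 mm wide; open, the fingers measure 117 mm over their backs; the gripper's body (75 mm by 190 mm) begins 51 mm behind the grasp point.
Start: joints at [63.283, 30.224, 82.088, -0, 67.689, -10.227], TCP at [0.177, 0.599, 0.237] pointing down, gripper open.
Joint ranges: [-176.69, 176.69], [-43.24, 126.21], [12.49, 139.97], [-82, 262], [0, 151.66], [-163.58, 163.58]. Speed limits (degrees/s): [159.86, 159.86, 180, 180, 180, 180].

### API

Orientations are given as a 3x3 rotation matrix whose columns are the frame's x, y, z axes.
In Python, from rig import read_state, capture, calibration, hand_in, finger_overhang gives the robot as it stands.
- The arm moves only by the tool send_rows, never from a script. Its argument "plan" is a list of rows, each a list of 5 numbers: the closure in counts, from 0 (fully open) to 255 (shut), then the shift along the tool's x, y, z in m, then the turn about the tool's z in rad. A call has 1 to 20 rows; each row shifts and turns the commanded pose from where the row before left it, along the tool's axes as they then stand; what a row does not reach is not made up. A row lasts 1/12 s, in which the tool goes at most 41.7 mm and 7.16 degrees, less where a joint would pass 70% of its speed; a pose out of reach is approached as far as the arm can. A call is refused whole if a number of a shift passes 0.0417 or a number of a turn 0.125, either way. A call with a gripper value outside its range is refused whole. The fingers move at their own pace and stop on an object; the grip force is fixed at half the most. Time passes only in rows, so rows that do not move let the fingers close. It gives the time, the measured TCP pose, the force, the opening and the grip force at its end, in the units of the state.
- read_state(): the state, without advancing time (a new reading comes with each control period).
- capture(name): name is "scene" or "top" or "wrist"; returns (picture, depth): 400x640x3 uint8, blue, green, red; 400x640 float32, m along the optical axis (not along the pixel's ray), 0 where there is no reading.
- calibration(name): a dict with "fx", "fy", "cx", "cy" (pixels), "xyz" and "rotation" of the camera in the world. Camera axes: x right, y down, z forward; pixel columns grow to the right and rows downward; lengths in m; the calibration is good to about 2 mm. A picture is of the moment at which its call begins: read the wrist's pose just before it. calibration takes no time and is no camera call; for the wrist camera it gives the pose at the moment of the call.
- hand_in(): hands the job in; it is judged then, once.
The state is a dict: "time_s": time; "joint_positions": joint angles; "qvel": joint speeds; "tau": joint torques, N m; "position": TCP position; "tcp_rot": TCP orientation; "force": force on the tool from outside, world axes, zero at the start; "moment": the same for the moment, N m; "opening": opening from 0.0 (shut) to 1.0 (fully open); "grasp_force": force on a finger pad.
Only numpy, scipy, OpenCV 4.12 (cv2) and the standard library are available. Lean on these libraries where they do the work, as an engineer would, in place of code of your own. Each camera call takes 0.05 s, during which the arm holds its last target. There are 200 camera calls.

### The job

Clamp the wooden block against the end stop of the little ratchet clamp: first press the clamp's raised pawl lever down until it clicks and stays down by itself, then squeeze the trigger against the upright grip and let it spring back, stroke after stroke, until the jaw's sprung pad pins the block against the end stop and is pushed in by a few millimetres (at least 2, never more than 10, or the block is crushed). Move the jaw only with the trigger, leave the other things on the table alone, and finish while still holding the trigger fully squeezed; do not let go.

Things in the scene. Friction and masses are not known exactly. Their poses are not given: they have to be found in the camera images.
- clamp: bench clamp fixed on a 12 mm plywood board; place and heading (within 15 deg) vary. Origin: table top under the upright grip; z up, +y = clamping direction; pawl lever on its -x side (towards the robot). Along y: trigger -36 mm, grip 0, pawl lever +62, pad +108, then block and end stop. The rack bar (top 73 mm above the table) lies at x = 0; above 100 mm only grip, trigger and raised lever stand.
- grip_post (a point): centre of the upright black fixed grip, 125 mm above the table: 32 mm wide (clamp x), 14 mm thick (clamp y, faces 7 mm either side of this point), top 150 mm above the table; free all round above 100 mm.
- trigger_grip (a point): centre of the black trigger plate behind the grip, 125 mm above the table: 32 mm wide (clamp x), 8 mm thick (y), top at 150 mm (rear top edge at clamp y = -42 mm when released). Trigger's rear face to grip's front face: 47 mm released, 27 mm squeezed. The trigger swings 20 mm towards the fixed grip: fingers closing evenly about a fixed middle should have it at clamp y = -5 mm and open to 80 mm or more.
- trigger (a joint): trigger hinge (pivot low on the board): 0 released, 0.18 rad fully squeezed on its stop. A spring brings it back in about half a second; squeezing takes 2 to 10 N at the plate. Strokes short of 0.16 may not gain a tooth.
- lever_pad (a point): centre of the top of the black press pad (34 mm along clamp x, 24 along y) at the free end of the pawl lever. Starts raised, about 135 mm above the table; latched it lies 91 mm up at clamp (-93, 62) mm. Moves on an arc of 133 mm about a hinge along clamp y at clamp x = +40 mm, 84 mm up. Beside it the catch post: clamp x -55 to -35, y 72 to 97 mm, 95 mm high.
- pawl_lever (a joint): pawl lever: 0 raised, grows as it is pressed down, hard stop 0.37 rad. Pressed past 0.355 a spring catch snaps over it and it stays at about 0.34; short of that it springs back up. Takes up to 8 N at its pad. While it is raised the jaw slides back after every stroke; latched, the jaw keeps each stroke.
- jaw (a joint): jaw and rack bar forward travel (m): 0 at the start, at most 0.058. With the pawl lever latched each full squeeze and full release gains 7 mm: after N full strokes it reads 7 N + 1.6 mm with the trigger held squeezed, and drops back to 7 N - 0.7 mm when the trigger is let go. Squeezing again always adds another tooth (7 mm).
- pad (a joint): how far the jaw's sprung pad is pushed back into the jaw (m): 0 free, 0.0135 bottomed out; 0.45 N per mm, 1.4 N preload. Once the block rests against both pad and end stop it grows by 7 mm a stroke (read it with the trigger held squeezed).
- pad_face (a point): centre of the front face of the sprung pad, 40 mm wide (clamp x) and 30 mm high, 35 mm above the table; it faces the block (clamp +y). Moves with the jaw.
- block_centre (a point): centre of the loose reddish hardwood offcut, 44 x 76 x 44 mm, 0.1 kg, lying on the board between pad and end stop, its 76 mm across the clamp (within 4 deg), so 44 mm is clamped; it starts a few mm from the end stop and the pad pushes it up against it.
- stop_face (a point): centre of the end stop's face that the block is clamped against, 34 mm above the table; the grey stop is 60 mm wide, 44 mm high, fixed to the board at a place that varies (pad face to stop face 60 to 80 mm at the start).
- block: the same hardwood block (origin at the centre of its underside)
- end_stop: the same end stop (origin at the foot of its clamping face, on the board)
- offcut_long: bystander: loose pale pine offcut, 58 x 121 x 35 mm
- tape_rule: bystander: loose yellow tape measure, 39 x 84 x 64 mm
Not all that is in view belongs to the job. Of the things like the block, leave any that is blue or orange; of the rest the larger one is meant.

How it is judged:
By the outcome, as a careful person would: the job done as asked, in the order asked, and still so for the second after the job is handed in, while the arm keeps its last pose, push and grip.
It also fails if it takes over 64 s, if anything falls off the work surface, if the arm or the gripper's body presses on something with over 40 N, if the wrist force passes 120 N, or if a joint passes its speed limit or range.

## Working session

There is one attempt and no reset: what is moved stays moved. The work goes in short steps, Python scripts to look and compute and a tool call to move; the robot and the scene stay as the last step left them, time stands still between calls to the robot, and variables do not carry over. Pictures are saved under pics/ and viewed, at most 10 in all, crops included, and the job is handed in when it is done.

Besides the shell and the picture viewer there is one more tool, called after "Call:" by a JSON object that holds its "op" and its "data". send_rows: Moves the arm, as the interface text tells. Its arguments: {"type":"object","properties":{"plan":{"type":"array","items":{"type":"array","items":{"type":"number"}}}},"required":["plan"]}

```bash
mkdir -p pics; ls; python3 - <<'E'
from rig import *
import cv2,numpy as np
s=read_state();print({k:np.round(v,3).tolist() for k,v in s.items()});print(finger_overhang if not callable(finger_overhang) else finger_overhang())
for n in("scene","top"):
    p,d=capture(n);cv2.imwrite(f"pics/{n}0.png",p);np.save(f"{n}0.npy",d);c=calibration(n);print(n,c)
E
```

```text
pics
{'time_s': 0.0, 'joint_positions': [63.283, 30.28, 82.156, -0.002, 67.688, -10.227], 'qvel': [-0.058, 0.078, -0.041, 0.049, -0.103, -0.04], 'tau': [0.001, -44.002, -17.66, 0.063, 0.058, -0.0], 'position': [0.177, 0.599, 0.236], 'tcp_rot': [[-0.959, 0.284, -0.001], [0.284, 0.959, -0.002], [0.0, -0.002, -1.0]], 'force': [0.475, -0.138, -1.093], 'moment': [-0.025, -0.06, -0.036], 'grasp_force': 0.0, 'opening': 0.998}
0.014
scene {'fx': 428.20518005010837, 'fy': 428.20518005010837, 'cx': 319.660428507883, 'cy': 199.7288001624619, 'xyz': array([ 0.10274701, -0.2363974 ,  0.94655403]), 'rotation': array([[ 0.75046898, -0.51655428,  0.41227173],
       [-0.66076161, -0.57340404,  0.48435721],
       [-0.01379852, -0.63590839, -0.77164119]])}
top {'fx': 417.1709975465252, 'fy': 417.1709975465252, 'cx': 312.3074020509492, 'cy': 202.41733373448105, 'xyz': array([0.38543837, 0.32006091, 1.06486299]), 'rotation': array([[ 8.96235194e-06, -9.82992574e-01,  1.83645307e-01],
       [-9.99597885e-01, -5.21627093e-03, -2.78721898e-02],
       [ 2.83560993e-02, -1.83571211e-01, -9.82597345e-01]])}
```

View pics/top0.png

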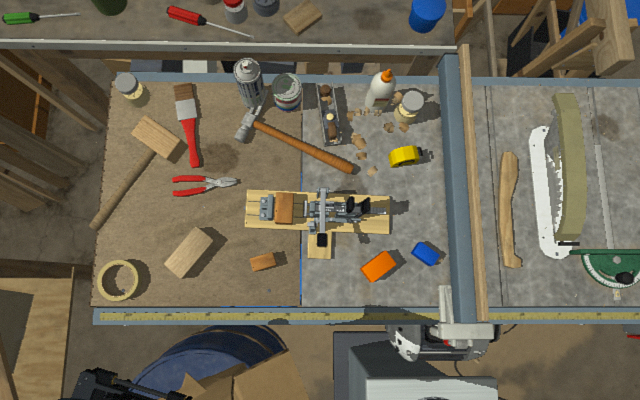

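View pics/scene0.png

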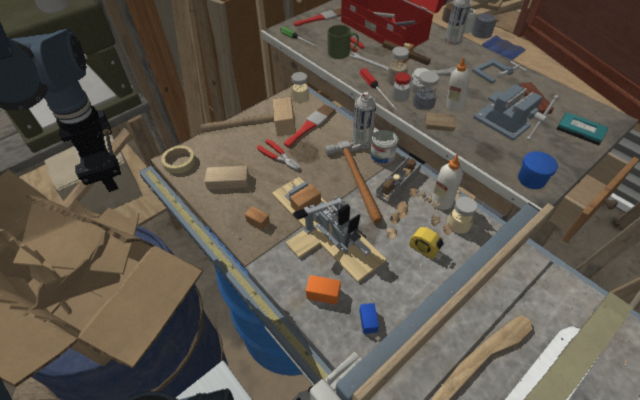

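Top view: the clamp lies along row ~210, columns 245–392. The block is at (285,207), the stop at (266,207), the lever pad at (322,240) and the grip/trigger near (355,205). Next I'll zoom in and measure.

```bash
cat > h.py <<'E'
import numpy as np,cv2
from rig import *
def pts(n,d):
    c=calibration(n);v,u=np.mgrid[0:400,0:640]
    r=np.stack([(u-c["cx"])/c["fx"],(v-c["cy"])/c["fy"],np.ones_like(u,float)],-1)*d[...,None]
    return r@np.array(c["rotation"]).T+c["xyz"]
def ray(n,u,v,z):
    c=calibration(n);r=np.array(c["rotation"])@[(u-c["cx"])/c["fx"],(v-c["cy"])/c["fy"],1]
    return c["xyz"]+r*(z-c["xyz"][2])/r[2]
E
python3 - <<'E'
from h import *
a=cv2.imread("pics/top0.png")[170:270,235:400];b=cv2.imread("pics/scene0.png")[165:290,265:395]
cv2.imwrite("pics/z.png",np.vstack([cv2.resize(a,(495,300),interpolation=2),cv2.resize(b,(495,300),interpolation=2)]))
for n in("top","scene"):
    p=cv2.imread(f"pics/{n}0.png");P=pts(n,np.load(n+"0.npy"))
    x=P[...,0];y=P[...,1];z=P[...,2]
    roi=(abs(x-.37)<.17)&(abs(y-.33)<.25)
    for nm,lo,hi in(("grips",.138,.165),("padhi",.12,.1385),("bar",.068,.08),("board",.008,.016)):
        m=roi&(z>lo)&(z<hi)&((p.max(2)<60) if nm in("grips","padhi") else True)
        k,l,st,ce=cv2.connectedComponentsWithStats(m.astype(np.uint8))
        for i in range(1,k):
            if st[i,4]>12:
                q=P[l==i];print(n,nm,st[i].tolist(),q.mean(0).round(4),q.min(0).round(3),q.max(0).round(3),np.round(cv2.minAreaRect((q[:,:2]*1000).astype(np.float32)),1) if 0 else cv2.minAreaRect((q[:,:2]*1000).astype(np.float32)))
E
```

```text
top grips [318, 241, 9, 6, 23] [0.4656 0.272  0.1397] [0.46  0.263 0.138] [0.471 0.281 0.142] ((466.05828857421875, 272.2515869140625), (18.570331573486328, 9.719525337219238), 81.6287841796875)
top padhi [317, 233, 10, 14, 99] [0.478  0.2728 0.1337] [0.46  0.263 0.127] [0.491 0.283 0.138] ((475.6229553222656, 273.2035827636719), (20.39527130126953, 29.855972290039062), 87.39457702636719)
top board [245, 219, 69, 12, 507] [0.5261 0.3782 0.0115] [0.511 0.288 0.008] [0.54  0.461 0.016] ((526.1890258789062, 374.91229248046875), (172.7640380859375, 28.270153045654297), 89.33255767822266)
top board [308, 219, 82, 40, 1246] [0.5027 0.2093 0.0117] [0.44  0.093 0.008] [0.54  0.301 0.016] ((490.21783447265625, 197.07574462890625), (98.60244750976562, 208.716552734375), 0.5342705845832825)
scene grips [294, 211, 8, 8, 32] [0.464  0.2713 0.1402] [0.458 0.262 0.138] [0.472 0.282 0.144] ((464.4345703125, 271.48687744140625), (14.43128490447998, 19.620098114013672), 9.580073356628418)
scene padhi [297, 209, 11, 10, 61] [0.4775 0.2704 0.1343] [0.458 0.262 0.126] [0.489 0.283 0.138] ((473.4450378417
[... 967 characters left out ...]
6] ((412.2011413574219, 415.53472900390625), (2.310837984085083, 37.008392333984375), 14.700176239013672)
scene board [259, 220, 11, 9, 21] [0.4323 0.3871 0.0117] [0.42  0.382 0.008] [0.453 0.393 0.016] ((436.4040832519531, 387.4469909667969), (10.147745132446289, 33.05388259887695), 89.60309600830078)
scene board [286, 221, 84, 61, 1305] [0.5018 0.2139 0.0126] [0.438 0.094 0.008] [0.54  0.306 0.016] ((488.8710021972656, 199.9412384033203), (101.57611083984375, 211.63340759277344), 0.1247476190328598)
scene board [306, 296, 25, 7, 38] [0.3985 0.1221 0.0124] [0.381 0.1   0.008] [0.414 0.149 0.016] ((396.9140625, 123.79454803466797), (3.0794014930725098, 58.89706039428711), 34.899070739746094)
```

View pics/z.png

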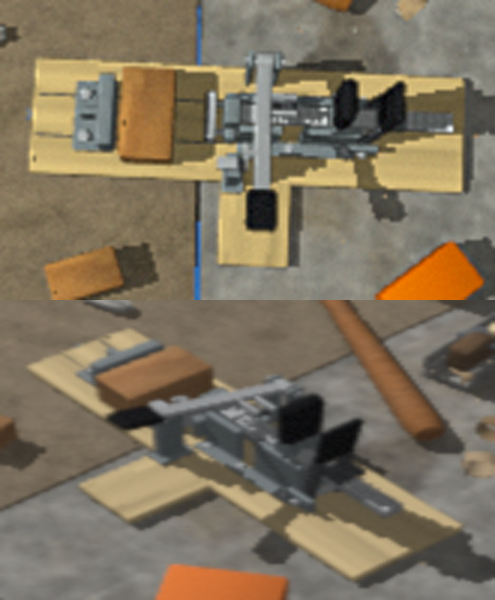

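The crop shows the raised lever with its pad at crop (262,210), the grip at (345,105) and the trigger at (390,105). The block is at (147,115) and the stop face at crop column ~117. My region of interest cut off the grips, so I'm widening it.

```bash
python3 - <<'E'
from h import *
for n in("top","scene"):
    p=cv2.imread(f"pics/{n}0.png");P=pts(n,np.load(n+"0.npy"))
    x=P[...,0];y=P[...,1];z=P[...,2]
    roi=(x>.44)&(x<.66)&(y>.07)&(y<.5)
    hsv=cv2.cvtColor(p,cv2.COLOR_BGR2HSV)
    for nm,m in(("grips",(z>.125)&(z<.165)&(p.max(2)<70)&(y<.25)),("gtop",(z>.144)&(z<.165)&(y<.25)),("board",(z>.008)&(z<.016)),("block",(z>.05)&(z<.062)&(y>.3)),("stopbar",(z>.035)&(z<.049)&(y>.35))):
        m=roi&m
        k,l,st,ce=cv2.connectedComponentsWithStats(m.astype(np.uint8))
        for i in range(1,k):
            if st[i,4]>8:
                q=P[l==i];r=cv2.minAreaRect((q[:,:2]*1000).astype(np.float32));print(n,nm,st[i].tolist(),q.mean(0).round(4),q.min(0).round(3),q.max(0).round(3),np.round(r[0]),np.round(r[1]),round(r[2],1))
    m=roi&(z>.008)&(z<.016)
    # long board edges: per y bin extreme x
    for s,f in(("far",np.max),("near",np.min)):
        A=[(yy,f(x[m&(abs(y-yy)<.005)])) for yy in np.arange(.12,.45,.01) if (m&(abs(y-yy)<.005)).any() and not(s=="near" and .22<yy<.32)]
        A=np.array(A);c=np.polyfit(A[:,0],A[:,1],1);r=A[:,1]-np.polyval(c,A[:,0]);k=abs(r)<.006;print(n,s,np.polyfit(A[k,0],A[k,1],1),k.mean())
E
```

```text
top grips [347, 197, 8, 15, 93] [0.5542 0.2081 0.1459] [0.541 0.2   0.125] [0.57  0.214 0.153] [555. 207.] [14. 29.] 88.7
top grips [364, 198, 6, 14, 66] [0.5532 0.1708 0.143 ] [0.539 0.166 0.126] [0.568 0.175 0.151] [554. 171.] [ 8. 29.] 88.6
top gtop [348, 196, 7, 14, 83] [0.5563 0.207  0.1482] [0.542 0.2   0.144] [0.573 0.214 0.153] [557. 207.] [14. 31.] 89.8
top gtop [366, 197, 4, 14, 42] [0.5547 0.1691 0.1478] [0.54  0.166 0.144] [0.57  0.173 0.151] [555. 170.] [ 7. 30.] 88.0
top board [231, 178, 6, 7, 31] [0.6377 0.4937 0.0105] [0.629 0.487 0.008] [0.646 0.5   0.014] [637. 493.] [12. 17.] 82.8
top board [245, 189, 76, 42, 1467] [0.5631 0.3785 0.0116] [0.511 0.27  0.008] [0.617 0.462 0.016] [564. 366.] [189. 100.] 87.4
top board [326, 193, 24, 9, 165] [0.5966 0.2258 0.0116] [0.586 0.195 0.008] [0.608 0.255 0.015] [597. 225.] [60. 22.] 89.6
top board [308, 194, 82, 65, 1742] [0.5234 0.1865 0.0117] [0.44  0.091 0.008] [0.606 0.301 0.016] [531. 200.] [131. 254.] 22.8
top board [307, 206, 3, 7, 15] [0.5656 0.3022 0.0119] [0.557 0.299 0.009] [0.573 0.304 0.015] [565. 301.] [ 5. 16.] 
[... 1748 characters left out ...]
63 0.326  0.0122] [0.511 0.31  0.008] [0.53  0.341 0.016] [515. 324.] [29. 20.] 67.0
scene board [286, 218, 101, 64, 1883] [0.5234 0.1893 0.0126] [0.44  0.092 0.008] [0.604 0.313 0.016] [531. 202.] [135. 255.] 22.4
scene board [327, 223, 5, 11, 26] [0.5566 0.2586 0.0133] [0.544 0.245 0.011] [0.568 0.272 0.016] [556. 259.] [33.  9.] 40.2
scene block [288, 181, 33, 27, 481] [0.5597 0.3688 0.0562] [0.522 0.339 0.05 ] [0.598 0.406 0.061] [560. 373.] [65. 76.] 88.7
scene stopbar [290, 199, 8, 10, 25] [0.5238 0.3687 0.0429] [0.522 0.351 0.036] [0.525 0.385 0.049] [524. 368.] [34.  2.] 89.4
scene far [-0.19642672  0.63790249] 0.09090909090909091
scene near [0.04422638 0.49640791] 0.9130434782608695
```

Call:
{"op": "send_rows", "data": {"plan": [[255,-0.031,-0.0191,0,0],[255,-0.031,-0.0191,0,0],[255,-0.031,-0.0191,0,0],[255,-0.031,-0.0191,0,0],[255,-0.031,-0.0191,0,0],[255,-0.031,-0.0191,0,0],[255,-0.031,-0.0191,0,0],[255,-0.031,-0.0191,0,0],[255,-0.031,-0.0191,0,0],[255,-0.031,-0.0191,0,0],[255,-0.031,-0.0191,0,0],[255,-0.031,-0.0191,0,0]]}}

```text
time_s: 1.1
position: [0.4697, 0.2723, 0.2362]
tcp_rot: [[-0.959, 0.284, -0.001], [0.284, 0.959, -0.0], [0.001, -0.0, -1.0]]
force: [1.4, 1.0, 0.6]
opening: 0.174
grasp_force: 0.0
```

Call:
{"op": "send_rows", "data": {"plan": [[255,0,0,0,0.1205],[255,0,0,0,0.1205],[255,0,0,0,0.1205],[255,0,0,0,0.1205],[255,0,0,0,0.1205],[255,0,0,0,0.1205],[255,0,0,0,0.1205],[255,0,0,0,0.1205],[255,0,0,0,0.1205],[255,0,0,0,0.1205],[255,0,0,0,0.1205],[255,0,0,0,0],[255,0,0,0,0]]}}

```text
time_s: 2.18
position: [0.4687, 0.2738, 0.2362]
tcp_rot: [[0.039, 0.999, -0.001], [0.999, -0.039, -0.0], [-0.0, -0.001, -1.0]]
force: [0.4, 0.1, -0.1]
opening: 0.0
grasp_force: 0.0
```

Call:
{"op": "send_rows", "data": {"plan": [[255,0,0,0.02,0],[255,0,0,0.02,0],[255,0,0,0.02,0],[255,0,0,0.015,0],[255,0,0,0.01,0],[255,0,0,0.01,0],[255,0,0,0.01,0],[255,0,0,0.01,0],[255,0,0,0.01,0],[255,0,0,0.005,0],[255,0,0,0,0],[255,0,0,0,0]]}}

```text
time_s: 3.18
position: [0.4696, 0.274, 0.1064]
tcp_rot: [[0.042, 0.999, 0.001], [0.999, -0.042, -0.0], [0.0, 0.001, -1.0]]
force: [0.1, 0.1, -0.0]
opening: 0.01
grasp_force: 0.0
```

Call:
{"op": "send_rows", "data": {"plan": [[255,0,0,0.002,0],[255,0,0,0.001,0],[255,0,0,0,0],[255,0,0,0,0]]}}

```text
time_s: 3.52
position: [0.4701, 0.2741, 0.1042]
tcp_rot: [[0.042, 0.999, 0.003], [0.999, -0.042, 0.001], [0.001, 0.003, -1.0]]
force: [0.8, -0.1, 3.7]
opening: 0.007
grasp_force: 1.9
```

Call:
{"op": "send_rows", "data": {"plan": [[255,0,0,0.001,0],[255,0,0,0.001,0],[255,0,0,0,0],[255,0,0,0,0]]}}

```text
time_s: 3.85
position: [0.47, 0.2741, 0.1019]
tcp_rot: [[0.043, 0.999, 0.002], [0.999, -0.043, 0.001], [0.001, 0.002, -1.0]]
force: [1.7, 0.5, 3.6]
opening: 0.006
grasp_force: 2.1
```

Call:
{"op": "send_rows", "data": {"plan": [[255,0,0,0.001,0],[255,0,0,0.001,0],[255,0,0,0,0],[255,0,0,0,0]]}}

```text
time_s: 4.18
position: [0.4701, 0.2742, 0.1013]
tcp_rot: [[0.042, 0.999, 0.003], [0.999, -0.042, 0.001], [0.001, 0.003, -1.0]]
force: [0.1, -0.4, 14.7]
opening: 0.008
grasp_force: 7.3
```

Call:
{"op": "send_rows", "data": {"plan": [[255,0,0,-0.02,0],[200,0,0,-0.04,0],[100,0,0,-0.04,0],[0,0,0,-0.035,0],[0,0,0,0,-0.1208],[0,0,0,0,-0.1208],[0,0,0,0,-0.1208],[0,0,0,0,-0.1208],[0,0,0,0,-0.1208],[0,0,0,0,-0.1208],[0,0,0,0,-0.1208],[0,0,0,0,-0.1208],[0,0,0,0,-0.1208],[0,0,0,0,-0.1208],[0,0,0,0,-0.1208],[0,0,0,0,-0.1208],[0,0,0,0,-0.1208],[0,0,0,0,0],[0,0,0,0,0]]}}

```text
time_s: 5.77
position: [0.468, 0.2737, 0.2337]
tcp_rot: [[-0.999, 0.046, -0.003], [0.046, 0.999, -0.001], [0.003, -0.001, -1.0]]
force: [0.1, 0.2, 0.6]
opening: 0.994
grasp_force: 0.0
```

```bash
python3 - <<'E'
from h import *
p,d=capture("wrist");s=read_state();print(s["position"],s["tcp_rot"].tolist() if hasattr(s["tcp_rot"],"tolist") else s["tcp_rot"],calibration("wrist"))
q,e=capture("scene");cv2.imwrite("pics/w1.png",np.vstack([p[:,:],])); 
cv2.imwrite("pics/c1.png",np.vstack([cv2.resize(p,(480,300)),cv2.resize(q[165:290,265:395],(480,300),interpolation=2)]))
P=pts("scene",e);z=P[...,2];m=(abs(P[...,0]-.47)<.03)&(abs(P[...,1]-.273)<.02)&(z>.07)&(z<.15)&(q.max(2)<60);print(P[m].mean(0),z[m].max(),m.sum())
P=pts("wrist",d);print(np.isfinite(d).all());z=P[...,2]
m=(abs(P[...,0]-.556)<.02)&(abs(P[...,1]-.19)<.04)&(z>.143)&(z<.16)
k,l,st,ce=cv2.connectedComponentsWithStats(m.astype(np.uint8))
for i in range(1,k):
    if st[i,4]>20:
        r=cv2.minAreaRect((P[l==i][:,:2]*1000).astype(np.float32));print(st[i],P[l==i].mean(0),r)
E
```

```text
[0.46820883 0.2737342  0.23383271] [[-0.9989476721113477, 0.04581322213301188, -0.0021672704285037813], [0.045814647709136604, 0.998949769810679, -0.0006127401399869648], [0.0021369226955283197, -0.0007113880676214989, -0.9999974637409889]] {'fx': 275.81841174327155, 'fy': 275.81841174327155, 'cx': 316.64745326029794, 'cy': 202.15643431703995, 'xyz': array([0.38547742, 0.27621061, 0.38243728]), 'rotation': array([[ 4.50906341e-02,  9.54942180e-01,  2.93346668e-01],
       [ 9.98982836e-01, -4.32079341e-02, -1.28983594e-02],
       [ 3.57716008e-04,  2.93629881e-01, -9.55919120e-01]])}
[0.46357308 0.2706782  0.09152818] 0.09543925900259975 91
True
[249 298  15  14 184] [0.56058762 0.20795585 0.14951129] ((560.9022216796875, 207.09896850585938), (14.041529655456543, 17.281652450561523), 83.60814666748047)
```

View pics/c1.png

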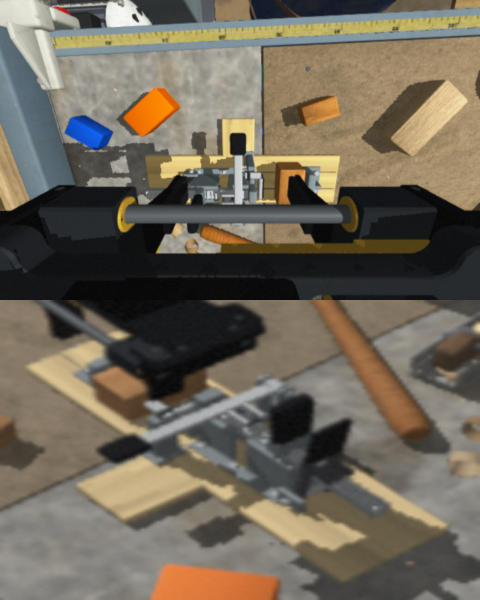

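The lower picture shows the lever down and holding by itself: the pad is 91 mm up, at crop (120,450). Moving over the trigger.

Call:
{"op": "send_rows", "data": {"plan": [[0,-0.0227,-0.0169,0,0],[0,-0.0227,-0.0169,0,0],[0,-0.0227,-0.0169,0,0],[0,-0.0227,-0.0169,0,0],[0,0,0,0,0],[0,0,0,0,0]]}}

```text
time_s: 6.37
position: [0.5576, 0.2014, 0.2342]
tcp_rot: [[-0.999, 0.047, -0.001], [0.047, 0.999, 0.0], [0.001, 0.0, -1.0]]
force: [0.3, -0.2, -0.1]
opening: 1.001
grasp_force: 0.0
```

```bash
python3 - <<'E'
from h import *
s=read_state();print(s["position"])
for n in("wrist","scene"):
    p,d=capture(n);cv2.imwrite(f"pics/{n}2.png",p);np.save(n+"2.npy",d)
P=pts("wrist",np.load("wrist2.npy"));z=P[...,2]
m=(abs(P[...,0]-.556)<.025)&(abs(P[...,1]-.19)<.04)&(z>.143)&(z<.158)
k,l,st,ce=cv2.connectedComponentsWithStats(m.astype(np.uint8))
for i in range(1,k):
    if st[i,4]>20:
        r=cv2.minAreaRect((P[l==i][:,:2]*1000).astype(np.float32));print(st[i],P[l==i].mean(0),r)
E
```

```text
[0.55760996 0.20144336 0.23415522]
[277 192  10  34 297] [0.549424   0.17057144 0.14830263] ((550.5173950195312, 170.0749053955078), (8.084001541137695, 30.437986373901367), 86.82994842529297)
[316 192  16  34 500] [0.55094493 0.207937   0.14888209] ((551.919921875, 208.06980895996094), (13.762876510620117, 30.67967987060547), 87.48532104492188)
```

View pics/wrist2.png

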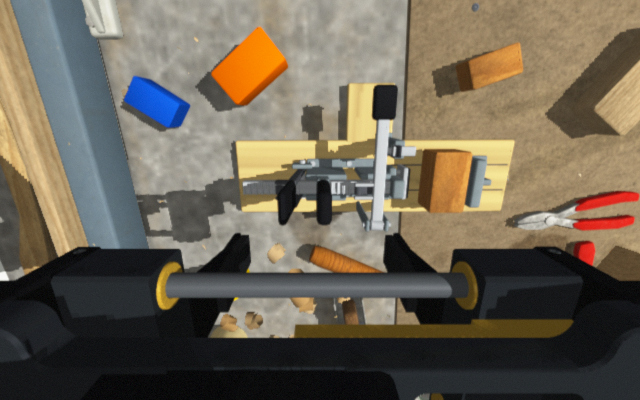

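The wrist view shows the trigger at (287,200), the grip at (322,200) and the lever latched. The pad is at about (403,183) and the block at (445,180). The measured grip agrees with the plan, so I'll descend and start stroke 1.

Call:
{"op": "send_rows", "data": {"plan": [[0,0.002,0.0013,0.0185,0],[0,0,0,0.0185,0],[0,0,0,0.0185,0],[0,0,0,0.0185,0],[0,0,0,0.018,0],[0,0,0,0.018,0],[0,0,0,0,0],[0,0,0,0,0]]}}

```text
time_s: 7.13
position: [0.5532, 0.2046, 0.1239]
tcp_rot: [[-0.999, 0.042, -0.003], [0.042, 0.999, -0.0], [0.003, -0.0, -1.0]]
force: [0.6, 0.0, 0.3]
opening: 1.001
grasp_force: 0.0
```

Call:
{"op": "send_rows", "data": {"plan": [[255,0,0,0,0],[255,0,0,0,0],[255,0,0,0,0],[255,0,0,0,0],[255,0,0,0,0],[255,0,0,0,0],[255,0,0,0,0],[255,0,0,0,0],[255,0,0,0,0],[255,0,0,0,0]]}}

```text
time_s: 7.97
position: [0.5554, 0.2016, 0.1251]
tcp_rot: [[-0.999, 0.041, 0.001], [0.041, 0.999, -0.004], [-0.001, -0.004, -1.0]]
force: [-0.3, -15.9, 6.1]
opening: 0.327
grasp_force: 8.5
```

```bash
cat > j.py <<'E'
import sys
from h import *
n=sys.argv[1];s=read_state();print(s["time_s"],s["opening"],s["grasp_force"],s["position"],s["force"])
p,d=capture("wrist");cv2.imwrite(f"pics/wr{n}.png",p);P=pts("wrist",d);np.save(f"wr{n}.npy",P)
O=np.array([.555,.2075]);cy=np.array([.046,.999]);cx=np.array([.999,-.046])
q=P[...,:2]-O;X=q@cx;Y=q@cy;z=P[...,2]
# height profile along clamp y over block/pad, near the centre line
for y in np.arange(.096,.200,.003):
    m=(abs(X)<.018)&(abs(Y-y)<.0015)&(z>0)
    if m.sum():print(f"{y*1000:.0f}:{np.median(z[m])*1000:.0f}",end=" ")
print()
E
python3 j.py 1
```

```text
7.9667 0.32663502265248656 8.51964381756261 [0.55539104 0.20163608 0.12508432] [ -0.27833484 -15.92278739   6.1479443 ]
96:80 99:80 102:39 105:38 108:43 111:50 114:49 117:48 120:13 123:13 126:13 129:12 132:38 135:56 138:56 141:57 144:57 147:57 150:56 153:56 156:56 159:56 162:57 165:57 168:57 171:56 174:56 177:56 180:53 183:54 186:56 189:57 192:57 195:56
```

Call:
{"op": "send_rows", "data": {"plan": [[255,0,-0.0015,0,0],[255,0,0,0,0],[255,0,0,0,0],[255,0,0,0,0]]}}

```text
time_s: 8.35
position: [0.5554, 0.2016, 0.125]
tcp_rot: [[-0.999, 0.042, 0.001], [0.042, 0.999, -0.002], [-0.001, -0.002, -1.0]]
force: [0.3, -4.9, 4.9]
opening: 0.308
grasp_force: 30.4
```

```bash
python3 j.py 1b; python3 -c "
import cv2
a=cv2.imread('pics/wr1b.png');cv2.imwrite('pics/wv.png',cv2.resize(a[100:260,200:520],(800,400),interpolation=2))"
```

```text
8.35 0.3075109053843482 30.445911758579314 [0.5553734  0.20157571 0.12502065] [ 0.27187718 -4.8593961   4.8542726 ]
96:80 99:80 102:26 105:38 108:43 111:50 114:49 117:48 120:13 123:13 126:13 129:13 132:39 135:56 138:57 141:57 144:56 147:57 150:56 153:56 156:56 159:56 162:57 165:56 168:56 171:57 174:56 177:55 180:52 183:54 186:57 189:56 192:56 195:56
```

View pics/wv.png

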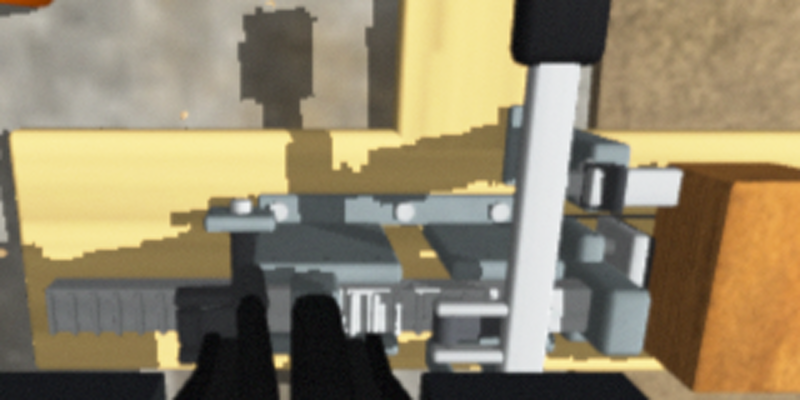

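The crop shows the trigger fully against its stop (27 mm across). The pad, at about crop (635,250), is still short of the block. Continuing with strokes 2–4.

Call:
{"op": "send_rows", "data": {"plan": [[0,0,0,0,0],[0,0,0,0,0],[0,0,0,0,0],[0,0,0,0,0],[0,0,0,0,0],[0,0,0,0,0],[0,0,0,0,0],[0,0,0,0,0],[0,0,0,0,0],[0,0,0,0,0],[0,0,0,0,0],[0,0,0,0,0],[0,0,0,0,0],[0,0,0,0,0]]}}

```text
time_s: 9.57
position: [0.5548, 0.2025, 0.1246]
tcp_rot: [[-0.999, 0.043, 0.0], [0.043, 0.999, 0.0], [-0.0, 0.0, -1.0]]
force: [0.6, -0.5, -1.1]
opening: 0.997
grasp_force: 0.0
```

Call:
{"op": "send_rows", "data": {"plan": [[255,0,0,0,0],[255,0,0,0,0],[255,0,0,0,0],[255,0,0,0,0],[255,0,0,0,0],[255,0,0,0,0],[255,0,0,0,0],[255,0,0,0,0],[255,0,0,0,0],[255,0,0,0,0],[255,0,0,0,0],[255,0,0,0,0],[255,0,0,0,0],[255,0,0,0,0]]}}

```text
time_s: 10.73
position: [0.5549, 0.2016, 0.1248]
tcp_rot: [[-0.999, 0.042, 0.0], [0.042, 0.999, -0.002], [-0.0, -0.002, -1.0]]
force: [-0.3, -5.4, 3.7]
opening: 0.311
grasp_force: 30.1
```

```bash
python3 j.py 2
```

```text
10.7333 0.3106724868198088 30.07998263463378 [0.55491646 0.2015706  0.12480568] [-0.31624716 -5.43569061  3.71352866]
96:63 99:77 102:80 105:80 108:79 111:38 114:42 117:50 120:50 123:49 126:12 129:13 132:45 135:56 138:57 141:57 144:56 147:56 150:57 153:57 156:57 159:56 162:57 165:57 168:57 171:57 174:56 177:55 180:53 183:54 186:56 189:56 192:57 195:56
```

Call:
{"op": "send_rows", "data": {"plan": [[0,0,0,0,0],[0,0,0,0,0],[0,0,0,0,0],[0,0,0,0,0],[0,0,0,0,0],[0,0,0,0,0],[0,0,0,0,0],[0,0,0,0,0],[0,0,0,0,0],[0,0,0,0,0],[0,0,0,0,0],[0,0,0,0,0],[0,0,0,0,0],[0,0,0,0,0]]}}

```text
time_s: 11.95
position: [0.5548, 0.2025, 0.1246]
tcp_rot: [[-0.999, 0.043, 0.0], [0.043, 0.999, 0.0], [-0.0, 0.0, -1.0]]
force: [-0.4, 0.0, 0.1]
opening: 0.998
grasp_force: 0.0
```

Call:
{"op": "send_rows", "data": {"plan": [[255,0,0,0,0],[255,0,0,0,0],[255,0,0,0,0],[255,0,0,0,0],[255,0,0,0,0],[255,0,0,0,0],[255,0,0,0,0],[255,0,0,0,0],[255,0,0,0,0],[255,0,0,0,0],[255,0,0,0,0],[255,0,0,0,0],[255,0,0,0,0],[255,0,0,0,0]]}}

```text
time_s: 13.12
position: [0.5549, 0.2016, 0.1248]
tcp_rot: [[-0.999, 0.042, 0.0], [0.042, 0.999, -0.002], [-0.0, -0.002, -1.0]]
force: [0.1, -6.3, 5.1]
opening: 0.309
grasp_force: 30.1
```

```bash
python3 j.py 3
```

```text
13.1167 0.30876231049985076 30.07950255589094 [0.55488907 0.20157223 0.12480211] [ 0.05898542 -6.26285041  5.12179312]
96:69 99:67 102:53 105:63 108:79 111:80 114:80 117:39 120:40 123:50 126:50 129:49 132:52 135:56 138:57 141:56 144:56 147:57 150:57 153:56 156:57 159:56 162:57 165:57 168:57 171:56 174:56 177:56 180:53 183:54 186:56 189:57 192:56 195:56
```

Call:
{"op": "send_rows", "data": {"plan": [[0,0,0,0,0],[0,0,0,0,0],[0,0,0,0,0],[0,0,0,0,0],[0,0,0,0,0],[0,0,0,0,0],[0,0,0,0,0],[0,0,0,0,0],[0,0,0,0,0],[0,0,0,0,0],[0,0,0,0,0],[0,0,0,0,0],[0,0,0,0,0],[0,0,0,0,0]]}}

```text
time_s: 14.33
position: [0.5548, 0.2025, 0.1246]
tcp_rot: [[-0.999, 0.043, 0.0], [0.043, 0.999, 0.0], [-0.0, 0.0, -1.0]]
force: [-0.1, 1.0, 0.0]
opening: 0.999
grasp_force: 0.0
```

Call:
{"op": "send_rows", "data": {"plan": [[255,0,0,0,0],[255,0,0,0,0],[255,0,0,0,0],[255,0,0,0,0],[255,0,0,0,0],[255,0,0,0,0],[255,0,0,0,0],[255,0,0,0,0],[255,0,0,0,0],[255,0,0,0,0],[255,0,0,0,0],[255,0,0,0,0],[255,0,0,0,0],[255,0,0,0,0]]}}

```text
time_s: 15.5
position: [0.5549, 0.2016, 0.1248]
tcp_rot: [[-0.999, 0.042, 0.0], [0.042, 0.999, -0.002], [-0.0, -0.002, -1.0]]
force: [-1.2, -5.6, 4.5]
opening: 0.308
grasp_force: 30.1
```

```bash
python3 j.py 4; python3 - <<'E'
import numpy as np,cv2
O=np.array([.555,.2075]);cy=np.array([.046,.999]);cx=np.array([.999,-.046])
for n in("1b","2","3","4"):
    P=np.load(f"wr{n}.npy");q=P[...,:2]-O;X=q@cx;Y=q@cy;z=P[...,2]
    def e(zl,zh,yl,yh,xl=-.018,xh=.018):
        m=(X>xl)&(X<xh)&(z>zl)&(z<zh)&(Y>yl)&(Y<yh)
        a=[(Y[r][m[r]].min(),Y[r][m[r]].max()) for r in range(400) if m[r].sum()>1]
        return np.round(np.median(a,0)*1000,1) if a else None,len(a)
    print(n,"pad",e(.046,.0525,.095,.15),"jawtop",e(.075,.085,.08,.135),"block",e(.0545,.06,.12,.1815,-.03,.03),"stop",e(.0535,.06,.1825,.21,-.025,.025))
a=[cv2.resize(cv2.imread(f'pics/wr{n}.png')[140:225,370:500],(600,290),interpolation=2) for n in("3","4")]
cv2.imwrite("pics/v4.png",np.vstack(a))
E
```

```text
15.5 0.3078816107558954 30.074036580626853 [0.5548941  0.2015661  0.12479957] [-1.17378783 -5.64563326  4.52944538]
96:69 99:67 102:63 105:14 108:65 111:49 114:77 117:79 120:80 126:38 129:43 132:50 135:50 138:55 141:56 144:57 147:57 150:57 153:57 156:56 159:57 162:57 165:57 168:56 171:56 174:57 177:56 180:56 183:56 186:57 189:57 192:57 195:56 
1b pad (array([113.2, 133.1]), 40) jawtop (array([87. , 99.6]), 29) block (array([132.7, 175.5]), 68) stop (array([182.8, 194.3]), 55)
2 pad (array([118.1, 133.1]), 40) jawtop (array([ 94. , 106.7]), 28) block (array([132.8, 175.3]), 68) stop (array([182.8, 194.4]), 54)
3 pad (array([124. , 133.1]), 38) jawtop (array([100.8, 113.6]), 28) block (array([132.8, 175.5]), 68) stop (array([182.8, 194.3]), 54)
4 pad (array([110. , 137.4]), 24) jawtop (array([107.8, 120.4]), 28) block (array([137.2, 179.6]), 68) stop (array([182.8, 194.3]), 54)
```

View pics/v4.png

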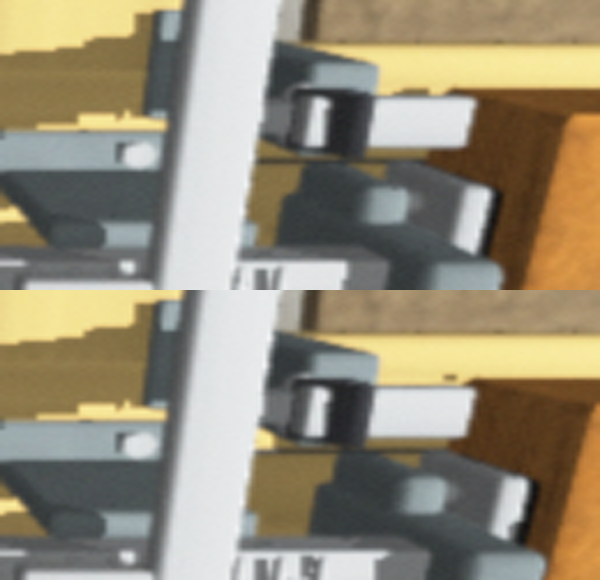

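```bash
python3 - <<'E'
import numpy as np,cv2
O=np.array([.555,.2075]);cy=np.array([.046,.999]);cx=np.array([.999,-.046])
D={}
for n in("1b","2","3","4"):
    P=np.load(f"wr{n}.npy");q=P[...,:2]-O;X=q@cx;Y=q@cy;z=P[...,2]
    for x0 in(-.015,-.01,-.005,0):
        m=(abs(X-x0)<.003)&(z>.0465)&(z<.0515)&(Y>.1)&(Y<.145)
        print(n,x0,"padtop",[np.round(1000*np.percentile(Y[m],k),1) for k in(2,50,98)] if m.sum() else 0,m.sum())
    h=np.abs(X)<.025
    s=[f"{1000*np.median(z[h&(abs(Y-y)<.0005)]):.0f}" for y in np.arange(.170,.192,.001)];print(n,"far 170..",*s)
E
```

```text
1b -0.015 padtop [np.float64(106.7), np.float64(111.7), np.float64(133.2)] 106
1b -0.01 padtop [np.float64(106.5), np.float64(111.2), np.float64(133.2)] 98
1b -0.005 padtop [np.float64(106.9), np.float64(113.6), np.float64(133.3)] 63
1b 0 padtop [np.float64(114.1), np.float64(132.7), np.float64(133.3)] 28
1b far 170.. 57 57 57 56 56 56 55 55 nan nan 54 52 52 55 56 57 57 57 57 56 56 56
2 -0.015 padtop [np.float64(100.3), np.float64(115.8), np.float64(133.0)] 134
2 -0.01 padtop [np.float64(100.8), np.float64(117.7), np.float64(133.4)] 120
2 -0.005 padtop [np.float64(114.3), np.float64(121.4), np.float64(133.3)] 66
2 0 padtop [np.float64(121.1), np.float64(132.6), np.float64(133.3)] 29
2 far 170.. 57 57 57 57 56 56 55 55 nan nan nan 52 53 55 56 56 57 57 56 57 57 57
3 -0.015 padtop [np.float64(103.1), np.float64(121.3), np.float64(132.9)] 177
3 -0.01 padtop [np.float64(101.1), np.float64(122.7), np.float64(133.0)] 149
3 -0.005 padtop [np.float64(101.2), np.float64(128.2), np.float64(133.2)] 77
3 0 padtop [np.float64(128.8), np.float64(132.8), np.float64(133.7)] 19
3 far 170.. 56 57 56 57 57 56 56 nan nan nan 53 53 53 55 56 56 56 57 56 57 57 57
4 -0.015 padtop [np.float64(110.0), np.float64(128.0), np.float64(137.4)] 177
4 -0.01 padtop [np.float64(107.9), np.float64(129.2), np.float64(137.5)] 134
4 -0.005 padtop [np.float64(107.8), np.float64(134.0), np.float64(137.6)] 56
4 0 padtop [np.float64(135.8), np.float64(136.5), np.float64(137.1)] 2
4 far 170.. 57 56 56 56 57 56 56 56 57 56 56 55 55 55 56 56 57 57 57 57 57 57
  return _methods._mean(a, axis=axis, dtype=dtype,
  ret = ret.dtype.type(ret / rcount)
```

```bash
python3 - <<'E'
import numpy as np,cv2
O=np.array([.555,.2075]);cy=np.array([.046,.999]);cx=np.array([.999,-.046])
for n in("1b","2","3","4"):
    P=np.load(f"wr{n}.npy");q=P[...,:2]-O;X=q@cx;Y=q@cy;z=P[...,2]
    g=cv2.cvtColor(cv2.imread(f"pics/wr{n}.png"),cv2.COLOR_BGR2GRAY)
    c={"1b":.115,"2":.122,"3":.129,"4":.135}[n]
    m=(X>-.02)&(X<-.004)&(z>.0465)&(z<.0525)&(abs(Y-c)<.009)&(g>150)
    A=[(Y[r][m[r]].min(),Y[r][m[r]].max()) for r in range(400) if m[r].sum()>2]
    print(n,m.sum(),np.round(np.median(A,0)*1000,2),len(A))
E
```

```text
1b 95 [108.27 112.1 ] 17
2 95 [115.24 118.95] 18
3 93 [122.28 126.29] 17
4 77 [129.3  132.78] 15
```

```bash
python3 - <<'E'
import numpy as np,cv2
O=np.array([.555,.2075]);cy=np.array([.046,.999]);cx=np.array([.999,-.046])
for n in("1b","2","3","4"):
    P=np.load(f"wr{n}.npy");q=P[...,:2]-O;X=q@cx;Y=q@cy;z=P[...,2]
    g=cv2.cvtColor(cv2.imread(f"pics/wr{n}.png"),cv2.COLOR_BGR2GRAY)
    for v in(200,205):
        print(n,v," ".join(f"{u}:{Y[v,u]*1000:.1f}/{z[v,u]*1000:.0f}/{g[v,u]}" for u in range(436,492) if .04<z[v,u]<.053 and .105<Y[v,u]<.14 and X[v,u]<.02))
E
```

```text
1b 200 446:106.8/41/84 447:107.2/42/82 448:106.8/44/82 449:106.9/46/82 450:106.4/48/80 451:107.6/48/85 452:107.6/49/110 453:107.8/51/162 454:108.5/51/205 455:109.4/51/216 456:111.3/49/221 457:111.4/50/223 458:112.1/50/191 459:113.5/49/95 460:114.0/50/41 461:115.4/49/44 476:132.4/42/59 477:133.3/42/58 478:132.4/45/60 479:132.4/46/64 480:132.5/47/63 481:132.9/48/57 482:132.3/51/54 483:133.0/51/54
1b 205 445:106.8/40/79 446:106.8/42/80 447:107.0/43/82 448:106.7/46/80 449:107.0/47/81 450:106.4/50/82 451:107.4/49/106 452:107.7/50/150 453:108.9/50/202 454:109.2/51/217 455:110.5/50/221 456:111.3/50/226 457:112.0/50/224 458:112.7/51/116 459:113.9/50/44 460:115.2/49/38 475:132.5/42/56 476:132.6/43/55 477:132.6/44/57 478:133.5/44/61 479:133.4/46/62 480:132.1/49/63 481:132.7/50/60 482:131.8/53/57 483:132.9/52/57 484:133.3/53/65
2 200 454:113.9/40/85 455:113.7/42/80 456:113.9/44/81 457:113.6/46/81 458:114.5/46/81 459:114.4/48/81 460:114.5/49/96 461:114.2/51/136 462:115.4/50/190 463:117.0/49/209 464:117.1/50/220 465:118.2/50/224 466:118.8/50/223 467:120.3/49/132 468:121.0/49/53 469:121.7/50/41 47
[... 2117 characters left out ...]
/49/26 486:137.0/48/29 487:137.7/48/54 488:137.4/50/54 489:137.6/51/51
4 205 447:107.7/42/57 448:108.1/43/57 449:108.7/43/59 450:109.0/44/59 451:108.5/47/60 452:109.2/47/62 453:109.4/49/63 454:109.7/50/68 455:110.7/49/69 456:110.8/51/79 457:111.6/51/91 458:112.3/51/106 459:113.8/50/117 460:113.8/51/121 461:115.3/50/126 462:116.6/49/124 463:116.4/51/128 464:118.5/49/121 465:118.8/50/105 470:127.8/42/81 471:127.8/43/79 472:128.4/44/82 473:128.1/46/82 474:127.5/48/82 475:128.2/49/82 476:128.1/50/108 477:129.1/50/157 478:129.5/51/204 479:130.4/50/216 480:131.6/50/221 481:131.6/51/225 482:132.9/51/213 483:133.9/50/107 484:135.0/50/31 485:136.4/49/34 486:137.2/49/58 487:135.7/53/58 488:137.1/52/53
```

Picture v4 shows the block now about touching the stop. The pad tracked the jaw by a full 7 mm, so it is pushed in by about 0 mm at N=4. A fifth stroke should push it in by 5–7 mm.

Call:
{"op": "send_rows", "data": {"plan": [[0,0,0,0,0],[0,0,0,0,0],[0,0,0,0,0],[0,0,0,0,0],[0,0,0,0,0],[0,0,0,0,0],[0,0,0,0,0],[0,0,0,0,0],[0,0,0,0,0],[0,0,0,0,0],[0,0,0,0,0],[0,0,0,0,0],[0,0,0,0,0],[0,0,0,0,0]]}}

```text
time_s: 16.72
position: [0.5548, 0.2025, 0.1246]
tcp_rot: [[-0.999, 0.043, 0.0], [0.043, 0.999, 0.0], [-0.0, 0.0, -1.0]]
force: [0.2, 0.9, -0.3]
opening: 1.0
grasp_force: 0.0
```

Call:
{"op": "send_rows", "data": {"plan": [[255,0,0,0,0],[255,0,0,0,0],[255,0,0,0,0],[255,0,0,0,0],[255,0,0,0,0],[255,0,0,0,0],[255,0,0,0,0],[255,0,0,0,0],[255,0,0,0,0],[255,0,0,0,0],[255,0,0,0,0],[255,0,0,0,0],[255,0,0,0,0],[255,0,0,0,0]]}}

```text
time_s: 17.88
position: [0.5549, 0.2015, 0.1248]
tcp_rot: [[-0.999, 0.042, 0.0], [0.042, 0.999, -0.002], [-0.0, -0.002, -1.0]]
force: [-0.1, -5.5, 4.0]
opening: 0.31
grasp_force: 30.1
```

```bash
python3 j.py 5; python3 - <<'E'
import numpy as np,cv2
O=np.array([.555,.2075]);cy=np.array([.046,.999]);cx=np.array([.999,-.046])
for n in("3","4","5"):
    P=np.load(f"wr{n}.npy");q=P[...,:2]-O;X=q@cx;Y=q@cy;z=P[...,2]
    g=cv2.cvtColor(cv2.imread(f"pics/wr{n}.png"),cv2.COLOR_BGR2GRAY)
    for v in(200,205):
        u=np.arange(440,500);k=(g[v,u]>200)&(abs(z[v,u]-.05)<.004);print(n,v,"pad strip Y",(1000*Y[v,u[k]]).round(1))
    def e(zl,zh,yl,yh,xl,xh):
        m=(X>xl)&(X<xh)&(z>zl)&(z<zh)&(Y>yl)&(Y<yh)
        return np.round(1000*np.median([(Y[r][m[r]].min(),Y[r][m[r]].max()) for r in range(400) if m[r].sum()>1],0),1)
    print("jawtop",e(.075,.085,.08,.135,-.018,.018),"block near",e(.0545,.06,.12,.175,-.03,.03)[0])
cv2.imwrite("pics/v5.png",cv2.resize(cv2.imread("pics/wr5.png")[120:240,350:530],(720,480),interpolation=2))
E
```

```text
17.8833 0.30994957741910156 30.085314828611445 [0.55489684 0.2015028  0.12484409] [-0.06228045 -5.49919784  4.02663318]
96:70 99:65 102:64 105:60 108:62 111:59 114:60 117:49 120:73 123:79 126:80 129:50 132:50 135:50 138:53 141:57 144:57 147:56 150:57 153:56 156:56 159:56 162:57 165:56 168:56 171:57 174:57 177:57 180:56 183:56 186:56 189:57 192:56 195:56 
3 200 pad strip Y [123.4 123.4 125.1 125.5]
3 205 pad strip Y [123.6 123.2 124.4 125.4]
jawtop [100.8 113.6] block near 132.8
4 200 pad strip Y [129.9 130.6 131.3 131.8]
4 205 pad strip Y [129.5 130.4 131.6 131.6 132.9]
jawtop [107.8 120.4] block near 137.2
5 200 pad strip Y [130.2 131.5 132.6 132.9]
5 205 pad strip Y [130.  131.  132.2 133.1]
jawtop [114.7 127.4] block near 138.6
```

View pics/v5.png

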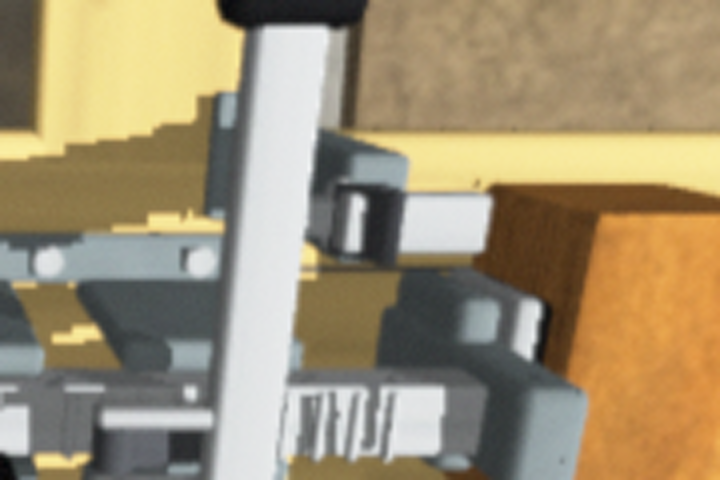

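In stroke 5 the jaw advanced 7 mm and the pad only about 1 mm. The block is on the stop and the pad is pushed in by about 6 mm. The trigger is held fully squeezed and the lever is still latched.

```bash
python3 -c "
from rig import *
print(hand_in())"
```

```text
the job is handed in; nothing more can be done
None
```

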